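Wind the clockwork tube mixer in the blood lab

ROBOT

A 7-joint arm with a two-finger parallel gripper is mounted at the origin on the work surface. World frame = base frame: x ahead of the robot, y to its left, z up, the work surface at z = 0. Lengths are in m, angles in rad, forces in N, time in s.
With the tool pointing down it reaches from about 0.4 to 0.875 m from the base axis. Payload 19.3 kg.
Tool frame: the origin (TCP) lies on the mounting face of the last link; the fingertips stand manip.nose_length ahead of it and the grasp point (between the pads) lies 155 mm ahead of it (manip.nose_length is the distance from the TCP to the fingertips, in m); y points along the fingers, z is the direction in which the jaws open and shut, and the axes are right-handed (so a half turn about y gives the same grasp; the last joint's range is limited). The gripper opens to 85 mm and grips with 20 to 120 N. Pads are 22 mm wide; open, the fingers measure 114 mm over their backs; the gripper's body (76 mm by 85 mm) begins 54 mm behind the grasp point. The pads swing forward as they close: fully open they stand 13 mm farther back than shut.
Start: joints at [-1.333, 0.521, -0.036, 1.599, 0.021, 1.021, -0.113], TCP at [0.189, 0.596, 0.405] pointing down, gripper open.
Joint ranges: [-2.91, 2.91], [-0.3, 2.13], [-1.5, 1.42], [0.17, 2.43], [-1.26, 4.41], [0.16, 1.93], [-2.52, 2.52]. Speed limits (rad/s): [1.89, 1.89, 2.39, 2.39, 3.01, 3.01, 3.01].

INTERFACE

Orientations are given as [roll, pitch, yaw] about the fixed x, y, z axes, in that order (R = Rz(yaw) Ry(pitch) Rx(roll)).
In Python, from workcell import manip, cams, boxes_of, landmark_of gives the robot as it stands.
- The arm moves only by the tool arm_command, never from a script. Its argument "rows" is a list of rows, each an object of numbers: "gripper": the closure in counts, from 0 (fully open) to 255 (shut); "dx", "dy", "dz": the shift along the world's x, y, z in units of 0.4 m (1.0 is 0.4 m); "wx", "wy", "wz": the turn, a rotation vector about the world's x, y, z in units of 30 degrees (1.0 is 30 degrees). A call has 1 to 8 rows; each row is the pose to reach, as a shift and turn from the pose measured when the call began; what a row does not reach only later rows make up. A row lasts 1/10 s, in which the tool goes at most 50 mm and 8.59 degrees, less where a joint would pass 70% of its speed; a pose out of reach is approached as far as the arm can. A call with a number of a shift or a turn outside -1 to 1 is refused whole. A call with a gripper value outside its range is refused whole. The fingers move at their own pace and stop on an object; "squeeze" is the grip in N (left out, the last holds). Time passes only in rows, so rows that repeat a pose let the fingers close. It gives the time, the measured TCP pose, the force and the opening at its end, in the units of the state.
- manip.sense(): the state, without advancing time (a new reading comes with each control period).
- cams.camera(name): name is "scene" or "top" or "wrist"; returns the picture (384x512x3 uint8, blue, green, red); there is no depth.
- cams.camera_model(name): a dict with "K" (3x3 intrinsics, pixels), "k1" (the pictures are not rectified: a ray, as slopes to the right and down, at radius r is drawn at 1 + k1 r^2 times it, then the intrinsics apply), "world_from_camera" (4x4, takes a point from camera to world coordinates). Camera axes: x right, y down, z forward; pixel columns grow to the right and rows downward; lengths in m; the calibration is good to about 2 mm. A picture is of the moment at which its call begins: read the wrist's pose just before it. camera_model takes no time and is no camera call; for the wrist camera it gives the pose at the moment of the call.
- manip.job_done(): hands the job in, once; it reports no verdict.
Trained networks look in the newest picture that a camera, given by its name, has taken for a name from the list of things; names that differ only in an ending like _2 or _b are one class to them, and where a whole thing is asked for, a point or a joint stands for the part that bears it (a point fixed in the world has none). Each returns a list of dicts, best first, with "score" (0 to 1); they miss things now and then, are a little off and sometimes report something else, mostly with a low value. They report only what shows in the picture. A call takes as long as a camera call.
- boxes_of(camera, name): "bbox" ([left, top, width, height] as shares, 0 to 1, of the picture: columns of its width, rows of its height, round what is visible of it).
- landmark_of(camera, name): "position" ([column, row] as shares, 0 to 1, of the picture: columns of its width, rows of its height: a listed point, or the origin of a listed thing).
The state is a dict: "clock": time; "joints": joint angles; "joint_velocities": joint speeds; "joint_efforts": joint torques, N m; "ee_pos": TCP position; "tool_rot": TCP orientation; "contact_force": force on the tool from outside, world axes, zero at the start; "ft_torque": the same for the moment, N m; "opening": finger opening in m.
Only numpy, scipy, OpenCV 4.12 (cv2) and the standard library are available. Lean on these libraries where they do the work, as an engineer would, in place of code of your own. Each camera call takes 0.05 s, during which the arm holds its last target.

TASK

Wind up the clockwork tube mixer that carries the blue-capped tubes: turn its winged key clockwise (seen from above) until its orange pointer is on the green mark. Wind it in two or three roughly equal partial turns, letting go of the key in between. Leave the key of the mixer with the yellow-capped tubes and the rack of tubes as they are.

Things in the scene. Friction and masses are not known exactly. Their poses are not given: they have to be found in the camera images.
- blue_key (a joint): Turn of the blue-tube mixer's key, rad, growing clockwise seen from above: 0 = run down (orange pointer straight away from its tubes), 0 to 0.6 at the start, 3.14 = pointer straight at its tubes, the middle of the green mark, which is 0.5 wide; hard stop at 3.9. It resists with 0.04 N m of friction plus a spring of 0.008 N m per rad; the friction outweighs the spring: let go, the key stays.
- blue_key_grip (a point): Centre of that key's wing, on its upright axis, 92 mm above the bench: a dark steel plate on edge, 44 mm long, 10 thick, 30 tall (top at 104), gripped from above across its flat sides. x = along the wing to its pointer end, y = across it, z up; it turns with the key. The mixer is fixed: white box, dial on its top at 60 mm, tubes lying on a lower deck; all but the key is below 65 mm.
- yellow_key_tip (a point): Tip of the orange pointer, 40 mm from the turning axis and 65 mm above the bench, on the key of the other, otherwise identical mixer with the yellow-capped tubes (not to be turned). x axis = outward along its pointer, z up. Its key axis is therefore 40 mm back along -x.
- rack: Loose clear rack, 50 x 160 mm and 108 mm tall over its tubes, with three blue-capped and two empty tubes standing in it, on the bench between the two mixers. Origin under its centre; its long side is its y axis.

How it is judged:
By the outcome, as a careful person would: the job done as asked, in the order asked, and still so for the second after the job is handed in, with the robot touching nothing.
It also fails if it takes over 50 s, if anything falls off the work surface, if the arm or the gripper's body presses on something with over 40 N, if the wrist force passes 120 N, or if a joint passes its speed limit or range.

## Working session

There is one attempt and no reset: what is moved stays moved. The work goes in short steps, Python scripts to look and compute and a tool call to move; the robot and the scene stay as the last step left them, time stands still between calls to the robot, and variables do not carry over. Pictures are saved under pics/ and viewed, and the job is handed in when it is done.

Besides the shell and the picture viewer there is one more tool, called after "Request:" as name(argument=value, ...), one argument or row to a line, values as JSON. arm_command: Moves the arm, as the interface text tells. Shifts and turns lie within -1 to 1; 1 stands for 0.4 m of shift or 30 degrees of turn. Its arguments: {"type":"object","properties":{"rows":{"type":"array"},"squeeze":{"type":"number"}},"required":["rows"]}

```bash
mkdir -p pics; ls; cat > h.py <<'E'
import numpy as np, cv2
from workcell import manip, cams, boxes_of, landmark_of
def ray(m,u,v):
    K=np.array(m["K"]);k=m["k1"]
    xd=(u-K[0,2])/K[0,0];yd=(v-K[1,2])/K[1,1]
    x,y=xd,yd
    for _ in range(30):
        s=1+k*(x*x+y*y);x,y=xd/s,yd/s
    T=np.array(m["world_from_camera"])
    return T[:3,3],T[:3,:3]@np.array([x,y,1.])
def onz(m,u,v,z):
    o,d=ray(m,u,v);return o+d*(z-o[2])/d[2]
def proj(m,p):
    T=np.array(m["world_from_camera"]);c=T[:3,:3].T@(np.array(p)-T[:3,3])
    x,y=c[:2]/c[2];s=1+m["k1"]*(x*x+y*y);K=np.array(m["K"])
    return K[0,0]*x*s+K[0,2],K[1,1]*y*s+K[1,2]
E
python3 - <<'E'
from h import *
np.set_printoptions(precision=4,suppress=True)
s=manip.sense();print({k:np.round(v,3) for k,v in s.items()},manip.nose_length)
Z={"blue_key_grip":.092,"yellow_key_tip":.065,"rack":0}
for c in ["scene","top"]:
    im=cams.camera(c);cv2.imwrite(f"pics/{c}0.png",im);m=cams.camera_model(c)
    print(c,np.array(m["world_from_camera"]))
    for n,z in Z.items():
        for d in landmark_of(c,n)[:3]:
            u,v=d["position"][0]*512,d["position"][1]*384
            print(n,round(d["score"],2),round(u),round(v),onz(m,u,v,z))
    for d in boxes_of(c,"blue_key")[:3]:print("box",d)
E
```

```text
pics
{'clock': np.float64(0.0), 'joints': array([-1.333,  0.522, -0.036,  1.6  ,  0.021,  1.021, -0.113]), 'joint_velocities': array([ 0.001, -0.   , -0.001, -0.   ,  0.   ,  0.   ,  0.   ]), 'joint_efforts': array([ -0.004, -92.713,   1.978, -36.993,   0.018,   0.008,   0.   ]), 'ee_pos': array([0.189, 0.596, 0.404]), 'tool_rot': array([-1.572, -0.   , -0.308]), 'contact_force': array([-0.7  , -0.852, -0.112]), 'ft_torque': array([-0.003,  0.02 , -0.02 ]), 'opening': np.float64(0.085)} 0.1734
scene [[ 0.8631  0.3881 -0.3233  0.807 ]
 [ 0.5051 -0.6693  0.545  -0.4237]
 [-0.0049 -0.6336 -0.7736  0.7168]
 [ 0.      0.      0.      1.    ]]
blue_key_grip 0.67 186 303 [ 0.5621 -0.2783  0.092 ]
yellow_key_tip 0.48 263 126 [0.4186 0.255  0.065 ]
rack 0.97 295 244 [ 0.6606 -0.011   0.    ]
box {'bbox': [0.3543, 0.7474, 0.0252, 0.075], 'score': 0.51}
top [[ 0.0231 -0.9944  0.1028  0.4347]
 [-0.9997 -0.023   0.002  -0.0006]
 [ 0.0004 -0.1028 -0.9947  0.9357]
 [ 0.      0.      0.      1.    ]]
blue_key_grip 0.51 392 179 [ 0.5555 -0.276   0.092 ]
yellow_key_tip 0.8 120 247 [0.4083 0.2638 0.065 ]
rack 0.66 258 138 [ 0.652  -0.0098  0.    ]
box {'bbox': [0.7184, 0.4477, 0.0637, 0.0427], 'score': 0.48}
```

```bash
python3 - <<'E'
import cv2
a=cv2.imread('pics/scene0.png');b=cv2.imread('pics/top0.png')
cv2.imwrite('pics/a0.png',cv2.resize(a,(800,600),interpolation=cv2.INTER_CUBIC))
cv2.imwrite('pics/b0.png',cv2.resize(b,(800,600),interpolation=cv2.INTER_CUBIC))
cv2.imwrite('pics/b0c.png',cv2.resize(b[120:240,330:470],(700,600),interpolation=cv2.INTER_CUBIC))
E
```

```text
(no output)
```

View pics/a0.png

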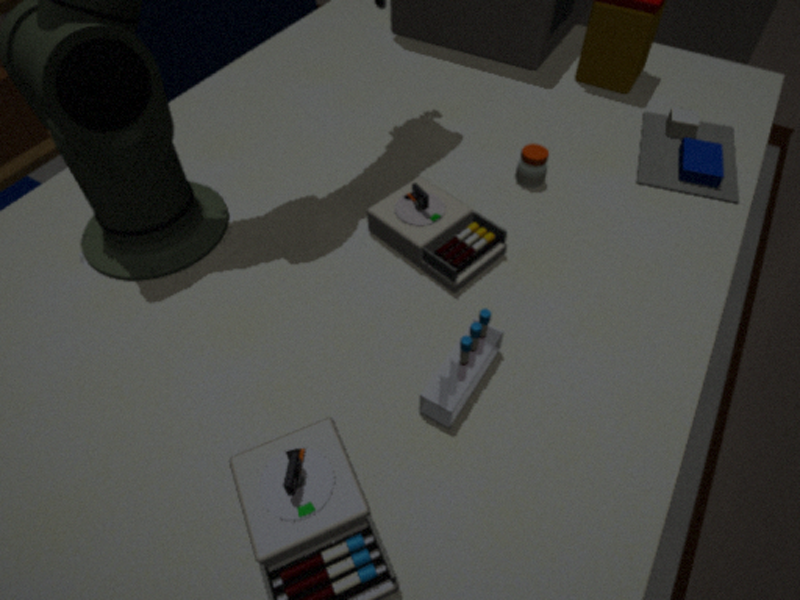

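View pics/b0.png

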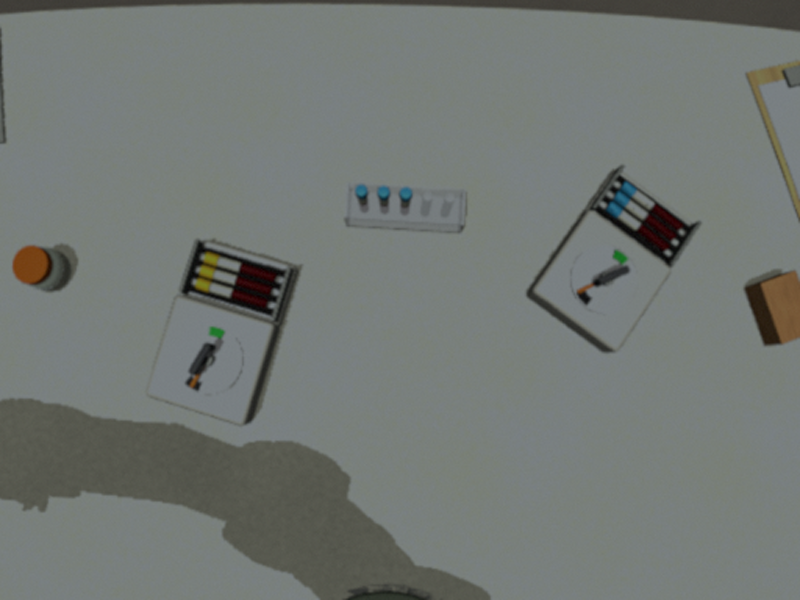

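View pics/b0c.png

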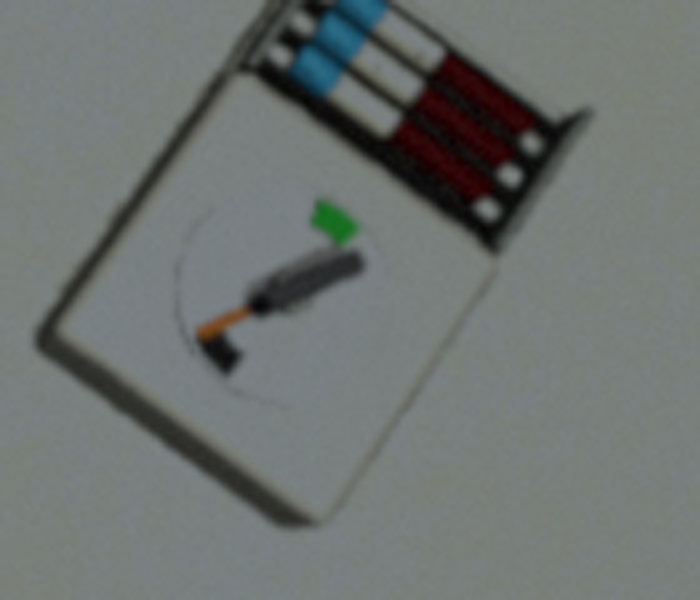

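```bash
python3 - <<'E'
from h import *
np.set_printoptions(precision=4,suppress=True)
m=cams.camera_model("top")
C=lambda a,b:(330+a/5-.4,120+b/5-.4)
g=onz(m,*C(335,222),.06);b=onz(m,*C(220,353),.06);c=(g+b)/2
t=onz(m,*C(203,336),.065);o0=onz(m,*C(255,306),.065)
print("green",g,"black",b,"c",c,np.linalg.norm(g-b)/2)
a=lambda v:np.degrees(np.arctan2(v[1],v[0]))
print("tube dir",a(g-b),"tip",t,"dir",a(t-c),np.linalg.norm((t-c)[:2]),"orange dir",a(t-o0))
w1=onz(m,*C(262,305),.104);w2=onz(m,*C(358,262),.104);print("wing",w1,w2,(w1+w2)/2,a(w1-w2),np.linalg.norm(w1-w2))
# mixer box edge lines, top z .06: left corner(58,335) bottom(322,522) upper right (495,265) upper left(240,75)
P=[onz(m,*C(*q),.06) for q in [(58,335),(322,522),(495,262),(240,72)]]
print(P,a(P[3]-P[0]),a(P[2]-P[1]),a(P[0]-P[1])-90,np.mean(P,0))
ms=cams.camera_model("scene");print(proj(ms,[*c[:2],.092]))
m0=cams.camera_model("wrist");print(np.array(m0["world_from_camera"]),m0["K"])
E
```

```text
green [ 0.5917 -0.2976  0.06  ] black [ 0.5359 -0.2483  0.06  ] c [ 0.5638 -0.2729  0.06  ] 0.03725054299450881
tube dir -41.514306785710126 tip [ 0.5421 -0.2398  0.065 ] dir 123.18467348945913 0.03959580613557341 orange dir 120.5382817977422
wing [ 0.5501 -0.2527  0.104 ] [ 0.5682 -0.2918  0.104 ] [ 0.5591 -0.2723  0.104 ] 114.8249677735283 0.04301304624897709
[array([ 0.5417, -0.181 ,  0.06  ]), array([ 0.4675, -0.2907,  0.06  ]), array([ 0.5769, -0.3666,  0.06  ]), array([ 0.6539, -0.2582,  0.06  ])] -34.53957749321981 -34.75442644967812 -34.05303910564737 [ 0.56   -0.2741  0.06  ]
(np.float64(188.3085848738262), np.float64(301.26060132094807))
[[ 0.302   0.9194  0.2518  0.1249]
 [ 0.9533 -0.2913 -0.0798  0.6156]
 [ 0.      0.2641 -0.9645  0.3729]
 [ 0.      0.      0.      1.    ]] [[294.6765   0.     258.5683]
 [  0.     294.6765 192.3446]
 [  0.       0.       1.    ]]
```

Request:
arm_command(
  rows=[
    {"dx":0.78,"dy":-0.74,"wz":-0.7,"gripper":0},
    {"dx":0.78,"dy":-0.74,"wz":-0.7,"gripper":0},
    {"dx":0.78,"dy":-0.74,"wz":-0.7,"gripper":0},
    {"dx":0.78,"dy":-0.74,"wz":-0.7,"gripper":0},
    {"dx":0.78,"dy":-0.74,"wz":-0.7,"gripper":0},
    {"dx":0.78,"dy":-0.74,"wz":-0.7,"gripper":0},
    {"dx":0.78,"dy":-0.74,"wz":-0.7,"gripper":0},
    {"dx":0.78,"dy":-0.74,"wz":-0.7,"gripper":0},
  ],
)

```text
schema error: expected keys gripper, dx, dy, dz, wx, wy, wz
```

All keys are required in each row.

Request:
arm_command(
  rows=[
    {"gripper":0,"dx":0.78,"dy":-0.74,"dz":0,"wx":0,"wy":0,"wz":-0.7},
    {"gripper":0,"dx":0.78,"dy":-0.74,"dz":0,"wx":0,"wy":0,"wz":-0.7},
    {"gripper":0,"dx":0.78,"dy":-0.74,"dz":0,"wx":0,"wy":0,"wz":-0.7},
    {"gripper":0,"dx":0.78,"dy":-0.74,"dz":0,"wx":0,"wy":0,"wz":-0.7},
    {"gripper":0,"dx":0.78,"dy":-0.74,"dz":0,"wx":0,"wy":0,"wz":-0.7},
    {"gripper":0,"dx":0.78,"dy":-0.74,"dz":0,"wx":0,"wy":0,"wz":-0.7},
    {"gripper":0,"dx":0.78,"dy":-0.74,"dz":0,"wx":0,"wy":0,"wz":-0.7},
    {"gripper":0,"dx":0.78,"dy":-0.74,"dz":0,"wx":0,"wy":0,"wz":-0.7},
  ],
)

```text
clock: 1.3
ee_pos: [0.4807, 0.3187, 0.4049]
tool_rot: [-1.57, -0.0, -0.674]
contact_force: [0.8, 0.5, 0.3]
opening: 0.0856
```

Request:
arm_command(
  rows=[
    {"gripper":0,"dx":0.1,"dy":-1.0,"dz":0,"wx":0,"wy":0,"wz":-0.75},
    {"gripper":0,"dx":0.1,"dy":-1.0,"dz":0,"wx":0,"wy":0,"wz":-0.75},
    {"gripper":0,"dx":0.1,"dy":-1.0,"dz":0,"wx":0,"wy":0,"wz":-0.75},
    {"gripper":0,"dx":0.1,"dy":-1.0,"dz":0,"wx":0,"wy":0,"wz":-0.75},
    {"gripper":0,"dx":0.1,"dy":-1.0,"dz":0,"wx":0,"wy":0,"wz":-0.75},
    {"gripper":0,"dx":0.1,"dy":-1.0,"dz":0,"wx":0,"wy":0,"wz":-0.75},
    {"gripper":0,"dx":0.1,"dy":-1.0,"dz":0,"wx":0,"wy":0,"wz":-0.75},
    {"gripper":0,"dx":0.1,"dy":-1.0,"dz":0,"wx":0,"wy":0,"wz":-0.75},
  ],
)

```text
clock: 2.1
ee_pos: [0.5202, -0.0795, 0.4052]
tool_rot: [-1.57, -0.0, -1.066]
contact_force: [1.4, -0.1, 0.9]
opening: 0.0855
```

Request:
arm_command(
  rows=[
    {"gripper":0,"dx":0.1,"dy":-0.47,"dz":-0.1,"wx":0,"wy":0,"wz":0},
    {"gripper":0,"dx":0.1,"dy":-0.47,"dz":-0.1,"wx":0,"wy":0,"wz":0},
    {"gripper":0,"dx":0.1,"dy":-0.47,"dz":-0.1,"wx":0,"wy":0,"wz":0},
    {"gripper":0,"dx":0.1,"dy":-0.47,"dz":-0.1,"wx":0,"wy":0,"wz":0},
    {"gripper":0,"dx":0.1,"dy":-0.47,"dz":-0.1,"wx":0,"wy":0,"wz":0},
    {"gripper":0,"dx":0.1,"dy":-0.47,"dz":-0.1,"wx":0,"wy":0,"wz":0},
  ],
)

```text
clock: 2.7
ee_pos: [0.5599, -0.2685, 0.3646]
tool_rot: [-1.57, 0.0, -1.069]
contact_force: [-0.3, 0.7, -0.7]
opening: 0.0853
```

```bash
python3 - <<'E'
from h import *
np.set_printoptions(precision=4,suppress=True)
s=manip.sense();print(s["clock"],s["joints"],s["ee_pos"],np.degrees(s["tool_rot"]))
m=cams.camera_model("wrist");im=cams.camera("wrist");print(np.array(m["world_from_camera"])[:3,3])
for n,z in {"blue_key_grip":.092}.items():
    for d in landmark_of("wrist",n)[:3]:
        u,v=d["position"][0]*512,d["position"][1]*384
        print(n,round(d["score"],2),round(u),round(v),onz(m,u,v,z))
cv2.imwrite("pics/w1.png",cv2.resize(im,(768,576),interpolation=cv2.INTER_CUBIC))
import pickle;pickle.dump(m,open("m1.pkl","wb"))
E
```

```text
2.7 [ 0.1368  0.5805  0.3219  1.6639 -0.2184  0.9327  1.0425] [ 0.5599 -0.2685  0.3646] [-89.9797   0.0243 -61.2236]
[ 0.527  -0.2101  0.3329]
blue_key_grip 0.94 256 198 [ 0.5589 -0.2731  0.092 ]
```

View pics/w1.png

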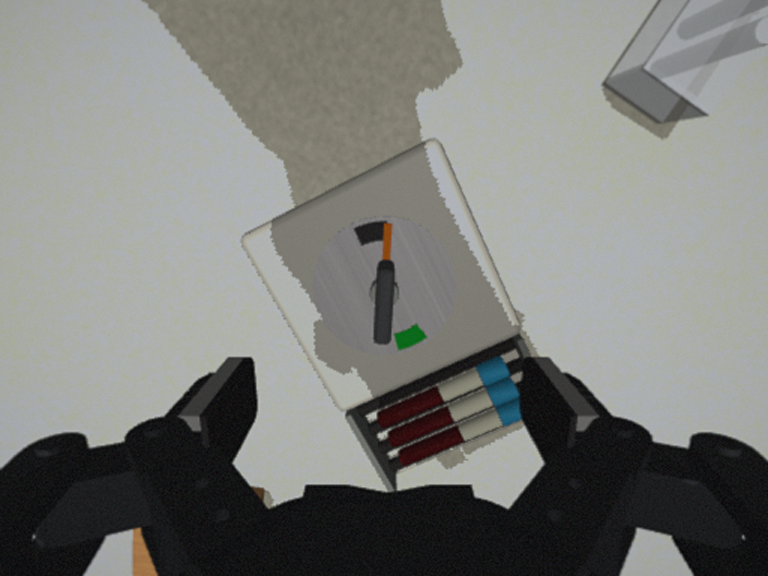

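```bash
python3 - <<'E'
from h import *
import pickle
m=pickle.load(open("m1.pkl","rb"))
np.set_printoptions(precision=4,suppress=True)
C=lambda a,b,z:onz(m,a/1.5-.17,b/1.5-.17,z)
a=lambda v:np.degrees(np.arctan2(v[1],v[0]))
g=C(410,337,.06);b=C(370,233,.06);c=(g+b)/2
d=(C(313,287,.06)+C(456,287,.06)+C(384,217,.06)+C(384,358,.06))/4
t=C(388,224,.065);t0=C(387,262,.065)
print(c,d,a(g-b),a(g-d),a(b-d),"tip",t,a(t-d),a(t-c),np.linalg.norm((t-d)[:2]),a(t-t0))
w1=C(386,266,.104);w2=C(382,342,.104);print(w1,w2,(w1+w2)/2,a(w1-w2),np.linalg.norm(w1-w2))
e=[C(243,238,.06),C(434,140,.06),C(519,328,.06),C(348,410,.06)]
print(a(e[3]-e[0]),a(e[2]-e[1]),a(e[1]-e[0])-90)
E
```

```text
[ 0.5637 -0.2735  0.06  ] [ 0.5608 -0.2767  0.06  ] -40.70800738244692 -34.0090561972519 132.55204494040854 tip [ 0.5427 -0.2388  0.065 ] 115.55425755208461 121.21568336641587 0.04200904317637427 117.32110129559865
[ 0.5502 -0.2545  0.104 ] [ 0.569  -0.2934  0.104 ] [ 0.5596 -0.274   0.104 ] 115.81841338841491 0.043187478697901655
-33.657780604734924 -34.42917247750387 -34.88776942519469
```

Request:
arm_command(
  rows=[
    {"gripper":0,"dx":0,"dy":-0.015,"dz":-0.1,"wx":0,"wy":0,"wz":-0.08},
    {"gripper":0,"dx":0,"dy":-0.015,"dz":-0.2,"wx":0,"wy":0,"wz":-0.08},
    {"gripper":0,"dx":0,"dy":-0.015,"dz":-0.29,"wx":0,"wy":0,"wz":-0.08},
    {"gripper":0,"dx":0,"dy":-0.015,"dz":-0.29,"wx":0,"wy":0,"wz":-0.08},
    {"gripper":0,"dx":0,"dy":-0.015,"dz":-0.29,"wx":0,"wy":0,"wz":-0.08},
  ],
)

```text
clock: 3.3
ee_pos: [0.5608, -0.2719, 0.2504]
tool_rot: [-1.569, 0.0, -1.106]
contact_force: [0.3, -0.7, 0.3]
opening: 0.0853
```

Request:
arm_command(
  rows=[
    {"gripper":255,"dx":0,"dy":0,"dz":0,"wx":0,"wy":0,"wz":0},
    {"gripper":255,"dx":0,"dy":0,"dz":0,"wx":0,"wy":0,"wz":0},
    {"gripper":255,"dx":0,"dy":0,"dz":0,"wx":0,"wy":0,"wz":0},
    {"gripper":255,"dx":0,"dy":0,"dz":0,"wx":0,"wy":0,"wz":0},
    {"gripper":255,"dx":0,"dy":0,"dz":0,"wx":0,"wy":0,"wz":0},
    {"gripper":255,"dx":0,"dy":0,"dz":0,"wx":0,"wy":0,"wz":0},
    {"gripper":255,"dx":0,"dy":0,"dz":0,"wx":0,"wy":0,"wz":0},
    {"gripper":255,"dx":0,"dy":0,"dz":0,"wx":0,"wy":0,"wz":0},
  ],
  squeeze=30,
)

```text
clock: 4.1
ee_pos: [0.5599, -0.2726, 0.2508]
tool_rot: [-1.571, 0.001, -1.107]
contact_force: [-9.0, -0.5, 11.5]
opening: 0.0096
```

```bash
python3 - <<'E'
from h import *
s=manip.sense();print({k:np.round(v,3) for k,v in s.items()})
im=cams.camera("wrist")
cv2.imwrite("pics/w2.png",cv2.resize(im,(768,576),interpolation=cv2.INTER_CUBIC))
E
```

```text
{'clock': np.float64(4.1), 'joints': array([ 0.175,  0.731,  0.276,  1.73 , -0.28 ,  0.72 ,  1.06 ]), 'joint_velocities': array([-0.001,  0.001, -0.   , -0.   , -0.   ,  0.001, -0.001]), 'joint_efforts': array([-3.2950e+00, -9.4384e+01,  7.4300e+00, -2.9883e+01, -1.3170e+00,
       -2.2670e+00,  1.7000e-02]), 'ee_pos': array([ 0.56 , -0.273,  0.251]), 'tool_rot': array([-1.571e+00,  1.000e-03, -1.107e+00]), 'contact_force': array([-9.044, -0.536, 11.507]), 'ft_torque': array([-0.267,  2.003, -0.043]), 'opening': np.float64(0.01)}
```

View pics/w2.png

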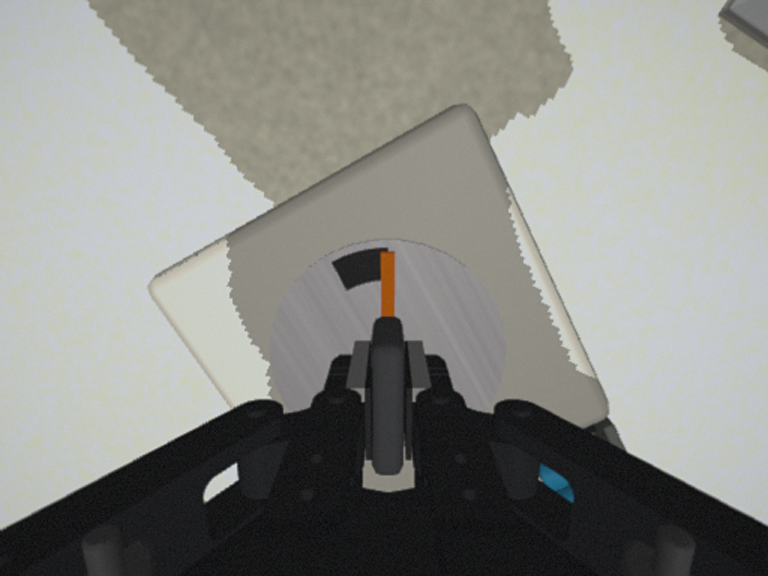

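Request:
arm_command(
  rows=[
    {"gripper":255,"dx":-0.002,"dy":0,"dz":0,"wx":0,"wy":0,"wz":-0.2},
    {"gripper":255,"dx":-0.002,"dy":0,"dz":0,"wx":0,"wy":0,"wz":-0.4},
    {"gripper":255,"dx":-0.002,"dy":0,"dz":0,"wx":0,"wy":0,"wz":-0.6},
    {"gripper":255,"dx":-0.002,"dy":0,"dz":0,"wx":0,"wy":0,"wz":-0.8},
    {"gripper":255,"dx":-0.002,"dy":0,"dz":0,"wx":0,"wy":0,"wz":-1.0},
    {"gripper":255,"dx":-0.002,"dy":0,"dz":0,"wx":0,"wy":0,"wz":-1.0},
  ],
)

```text
clock: 4.75
ee_pos: [0.5607, -0.2721, 0.251]
tool_rot: [-1.567, -0.0, -1.634]
contact_force: [12.8, 0.2, -7.5]
opening: 0.0095
```

Request:
arm_command(
  rows=[
    {"gripper":255,"dx":0.001,"dy":0,"dz":0,"wx":0,"wy":0,"wz":-0.2},
    {"gripper":255,"dx":0.001,"dy":0,"dz":0,"wx":0,"wy":0,"wz":-0.4},
    {"gripper":255,"dx":0.001,"dy":0,"dz":0,"wx":0,"wy":0,"wz":-0.6},
    {"gripper":255,"dx":0.001,"dy":0,"dz":0,"wx":0,"wy":0,"wz":-0.8},
    {"gripper":255,"dx":0.001,"dy":0,"dz":0,"wx":0,"wy":0,"wz":-1.0},
    {"gripper":255,"dx":0.001,"dy":0,"dz":0,"wx":0,"wy":0,"wz":-1.0},
  ],
)

```text
clock: 5.35
ee_pos: [0.5624, -0.2721, 0.251]
tool_rot: [-1.564, -0.0, -2.161]
contact_force: [11.3, -3.8, -8.7]
opening: 0.009
```

Request:
arm_command(
  rows=[
    {"gripper":255,"dx":0,"dy":0,"dz":0,"wx":0,"wy":0,"wz":-0.2},
    {"gripper":255,"dx":0,"dy":0,"dz":0,"wx":0,"wy":0,"wz":-0.4},
    {"gripper":255,"dx":0,"dy":0,"dz":0,"wx":0,"wy":0,"wz":-0.5},
    {"gripper":255,"dx":0,"dy":0,"dz":0,"wx":0,"wy":0,"wz":-0.5},
  ],
)

```text
clock: 5.75
ee_pos: [0.5631, -0.2723, 0.251]
tool_rot: [-1.562, 0.0, -2.424]
contact_force: [8.4, -4.5, -6.8]
opening: 0.0098
```

```bash
python3 - <<'E'
from h import *
s=manip.sense();print({k:np.round(v,3) for k,v in s.items()},np.degrees(s["tool_rot"]))
im=cams.camera("wrist")
cv2.imwrite("pics/w3.png",cv2.resize(im,(768,576),interpolation=cv2.INTER_CUBIC))
E
```

```text
{'clock': np.float64(5.75), 'joints': array([-0.041,  0.817,  0.624,  1.738, -0.637,  0.79 ,  0.039]), 'joint_velocities': array([ 0.007, -0.008, -0.012, -0.001,  0.012, -0.005,  0.043]), 'joint_efforts': array([ -1.012, -99.215,  22.395, -21.451,   0.386,   2.555,  -1.271]), 'ee_pos': array([ 0.563, -0.272,  0.251]), 'tool_rot': array([-1.562,  0.   , -2.424]), 'contact_force': array([ 8.388, -4.491, -6.829]), 'ft_torque': array([-0.827, -1.595,  0.006]), 'opening': np.float64(0.01)} [-8.94878912e+01  4.33907659e-03 -1.38905442e+02]
```

View pics/w3.png

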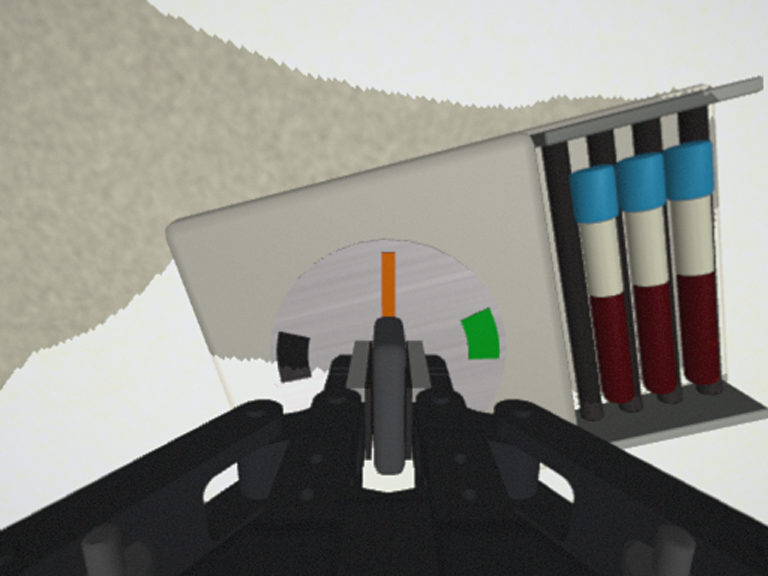

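Request:
arm_command(
  rows=[
    {"gripper":0,"dx":0,"dy":0,"dz":0,"wx":0,"wy":0,"wz":0},
    {"gripper":0,"dx":0,"dy":0,"dz":0,"wx":0,"wy":0,"wz":0},
    {"gripper":0,"dx":0,"dy":0,"dz":0,"wx":0,"wy":0,"wz":0},
    {"gripper":0,"dx":0,"dy":0,"dz":0,"wx":0,"wy":0,"wz":0},
    {"gripper":0,"dx":0,"dy":0,"dz":0,"wx":0,"wy":0,"wz":0},
    {"gripper":0,"dx":0,"dy":0,"dz":0,"wx":0,"wy":0,"wz":0},
    {"gripper":0,"dx":0,"dy":0,"dz":0,"wx":0,"wy":0,"wz":0},
  ],
)

```text
clock: 6.5
ee_pos: [0.5631, -0.2723, 0.251]
tool_rot: [-1.562, 0.0, -2.423]
contact_force: [0.4, -0.7, 0.3]
opening: 0.0853
```

Request:
arm_command(
  rows=[
    {"gripper":0,"dx":0,"dy":0,"dz":0.1,"wx":0,"wy":0,"wz":0},
    {"gripper":0,"dx":0,"dy":0,"dz":0.2,"wx":0,"wy":0,"wz":0},
    {"gripper":0,"dx":0,"dy":0,"dz":0.2,"wx":0,"wy":0,"wz":0},
    {"gripper":0,"dx":0,"dy":0,"dz":0.2,"wx":0,"wy":0,"wz":0},
  ],
)

```text
clock: 6.9
ee_pos: [0.5632, -0.2722, 0.3317]
tool_rot: [-1.561, 0.001, -2.423]
contact_force: [-0.1, -0.1, -0.7]
opening: 0.0854
```

```bash
cat > look.py <<'E'
from h import *
import sys,pickle
np.set_printoptions(precision=4,suppress=True)
s=manip.sense();print(s["clock"],s["joints"],s["ee_pos"],np.degrees(s["tool_rot"]),s["contact_force"],s["opening"])
m=cams.camera_model("wrist");im=cams.camera("wrist")
for d in landmark_of("wrist","blue_key_grip")[:2]:
    u,v=d["position"][0]*512,d["position"][1]*384
    print(round(d["score"],2),round(u),round(v),onz(m,u,v,.092))
hsv=cv2.cvtColor(im,cv2.COLOR_BGR2HSV)
def mk(lo,hi):
    k=cv2.inRange(hsv,lo,hi);n,l,st,c=cv2.connectedComponentsWithStats(k)
    i=1+np.argmax(st[1:,4]);return c[i],st[i]
g,sg=mk((50,120,40),(75,255,255));o,so=mk((6,150,60),(20,255,255))
print("green",g,sg,"orange",o,so)
G=onz(m,*g,.06);O=onz(m,*o,.065);A=np.array([.5605,-.2745,0])
a=lambda v:np.degrees(np.arctan2(v[1],v[0]))
print("green dir",a(G-A),np.linalg.norm((G-A)[:2]),"orange dir",a(O-A),np.linalg.norm((O-A)[:2]))
cv2.imwrite(sys.argv[1],cv2.resize(im,(768,576),interpolation=cv2.INTER_CUBIC))
pickle.dump(m,open("m1.pkl","wb"))
E
python3 look.py pics/w4.png
```

```text
6.9 [-0.0906  0.7196  0.7059  1.6947 -0.5598  0.9289 -0.0179] [ 0.5632 -0.2722  0.3317] [ -89.4262    0.0684 -138.803 ] [-0.1266 -0.0866 -0.7022] 0.08541660990753898
green [300.0909 188.8081] [291 177  18  23 297] orange [257.0423 163.5352] [255 150   6  28 142]
green dir -37.8256638591975 0.0381783470867684 orange dir 38.917176956442795 0.029683023537572264
```

View pics/w4.png

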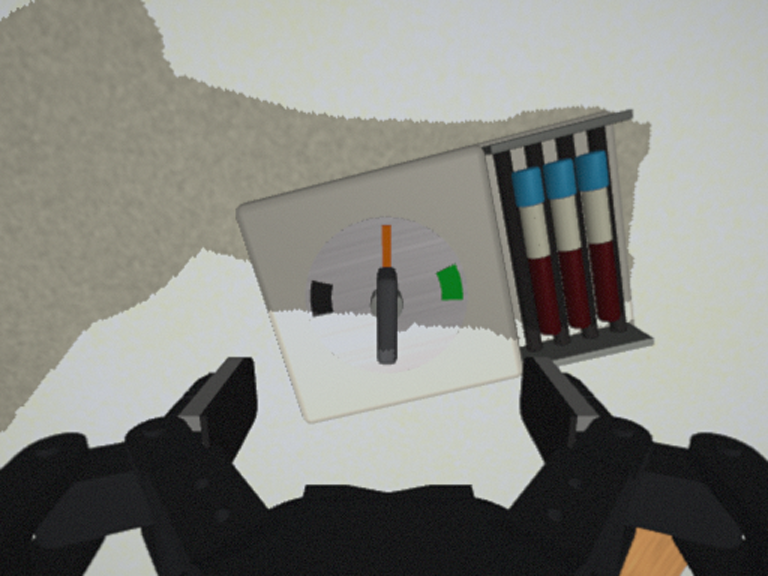

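```bash
python3 - <<'E'
from h import *
import pickle
m=pickle.load(open("m1.pkl","rb"))
np.set_printoptions(precision=4,suppress=True)
C=lambda a,b,z:onz(m,a/1.5-.17,b/1.5-.17,z)
a=lambda v:np.degrees(np.arctan2(v[1],v[0]))
g=C(450.5,283.5,.06);b=C(321,298.5,.06)
d=(C(308,292,.06)+C(464,292,.06)+C(386,217,.06)+C(386,371,.06))/4
t=C(386.5,225,.065);t0=C(386.5,266,.065)
w=[C(387,272,.104),C(387,362,.104)]
print((g+b)/2,d,a(g-b),a(g-d),a(b-d),"tip",t,a(t-d),a(t-t0),sum(w)/2,a(w[0]-w[1]))
e=[C(238,208,.06),C(484,147,.06),C(521,374,.06),C(306,422,.06)]
print(a(e[1]-e[0]),a(e[2]-e[3]))
E
```

```text
[ 0.5634 -0.2734  0.06  ] [ 0.5619 -0.2751  0.06  ] -42.030617888703866 -38.50515548972697 134.44961592750914 tip [ 0.5921 -0.2489  0.065 ] 40.89037800405266 41.201665751672074 [ 0.563  -0.2744  0.104 ] 41.21901948264769
-35.27342307076536 -35.03232722251018
```

Request:
arm_command(
  rows=[
    {"gripper":0,"dx":0,"dy":-0.005,"dz":-0.1,"wx":0,"wy":0,"wz":0},
    {"gripper":0,"dx":0,"dy":-0.005,"dz":-0.2,"wx":0,"wy":0,"wz":0},
    {"gripper":0,"dx":0,"dy":-0.005,"dz":-0.205,"wx":0,"wy":0,"wz":0},
    {"gripper":0,"dx":0,"dy":-0.005,"dz":-0.205,"wx":0,"wy":0,"wz":0},
  ],
)

```text
clock: 7.4
ee_pos: [0.5627, -0.2743, 0.248]
tool_rot: [-1.564, -0.001, -2.423]
contact_force: [0.2, 0.1, 0.9]
opening: 0.0852
```

Request:
arm_command(
  rows=[
    {"gripper":255,"dx":0,"dy":0,"dz":0,"wx":0,"wy":0,"wz":0},
    {"gripper":255,"dx":0,"dy":0,"dz":0,"wx":0,"wy":0,"wz":0},
    {"gripper":255,"dx":0,"dy":0,"dz":0,"wx":0,"wy":0,"wz":0},
    {"gripper":255,"dx":0,"dy":0,"dz":0,"wx":0,"wy":0,"wz":0},
    {"gripper":255,"dx":0,"dy":0,"dz":0,"wx":0,"wy":0,"wz":0},
    {"gripper":255,"dx":0,"dy":0,"dz":0,"wx":0,"wy":0,"wz":0},
    {"gripper":255,"dx":0,"dy":0,"dz":0,"wx":0,"wy":0,"wz":0},
    {"gripper":255,"dx":0,"dy":0,"dz":0,"wx":0,"wy":0,"wz":0},
  ],
)

```text
clock: 8.2
ee_pos: [0.5625, -0.274, 0.2491]
tool_rot: [-1.565, -0.0, -2.423]
contact_force: [-7.7, 6.8, 20.8]
opening: 0.0094
```

Request:
arm_command(
  rows=[
    {"gripper":255,"dx":0,"dy":0,"dz":0,"wx":0,"wy":0,"wz":-0.2},
    {"gripper":255,"dx":0,"dy":0,"dz":0,"wx":0,"wy":0,"wz":-0.4},
    {"gripper":255,"dx":0,"dy":0,"dz":0,"wx":0,"wy":0,"wz":-0.6},
    {"gripper":255,"dx":0,"dy":0,"dz":0,"wx":0,"wy":0,"wz":-0.8},
    {"gripper":255,"dx":0,"dy":0,"dz":0,"wx":0,"wy":0,"wz":-1.0},
    {"gripper":255,"dx":0,"dy":0,"dz":0,"wx":0,"wy":0,"wz":-1.0},
  ],
)

```text
clock: 8.8
ee_pos: [0.5631, -0.2744, 0.2497]
tool_rot: [-1.563, 0.001, -2.951]
contact_force: [4.9, -4.5, 1.9]
opening: 0.0097
```

Request:
arm_command(
  rows=[
    {"gripper":255,"dx":0,"dy":0,"dz":0,"wx":0,"wy":0,"wz":-0.2},
    {"gripper":255,"dx":0,"dy":0,"dz":0,"wx":0,"wy":0,"wz":-0.4},
    {"gripper":255,"dx":0,"dy":0,"dz":0,"wx":0,"wy":0,"wz":-0.6},
    {"gripper":255,"dx":0,"dy":0,"dz":0,"wx":0,"wy":0,"wz":-0.8},
    {"gripper":255,"dx":0,"dy":0,"dz":0,"wx":0,"wy":0,"wz":-1.0},
    {"gripper":255,"dx":0,"dy":0,"dz":0,"wx":0,"wy":0,"wz":-1.0},
  ],
)

```text
clock: 9.4
ee_pos: [0.5635, -0.275, 0.2497]
tool_rot: [-1.561, 0.003, 2.805]
contact_force: [4.9, -8.0, -6.6]
opening: 0.0095
```

Request:
arm_command(
  rows=[
    {"gripper":255,"dx":0,"dy":0,"dz":0,"wx":0,"wy":0,"wz":-0.2},
    {"gripper":255,"dx":0,"dy":0,"dz":0,"wx":0,"wy":0,"wz":-0.4},
    {"gripper":255,"dx":0,"dy":0,"dz":0,"wx":0,"wy":0,"wz":-0.58},
    {"gripper":255,"dx":0,"dy":0,"dz":0,"wx":0,"wy":0,"wz":-0.58},
  ],
)

```text
clock: 9.8
ee_pos: [0.5637, -0.2755, 0.2498]
tool_rot: [-1.56, 0.004, 2.497]
contact_force: [2.5, -5.6, -4.7]
opening: 0.0095
```

```bash
python3 look.py pics/w5.png
```

```text
9.8 [-0.2004  0.9741  0.9499  1.738  -0.9475  0.958  -1.0766] [ 0.5637 -0.2755  0.2498] [-89.3675   0.2258 143.0795] [ 2.4551 -5.6183 -4.7328] 0.00948591616338179
0.6 260 262 [ 0.5605 -0.2771  0.092 ]
green [255.163  173.0556] [237 163  39  23 540] orange [258.1592 186.1512] [254 165   9  44 377]
green dir -36.63301556466628 0.03798759305835421 orange dir -39.43959342239895 0.031884833396537596
```

View pics/w5.png

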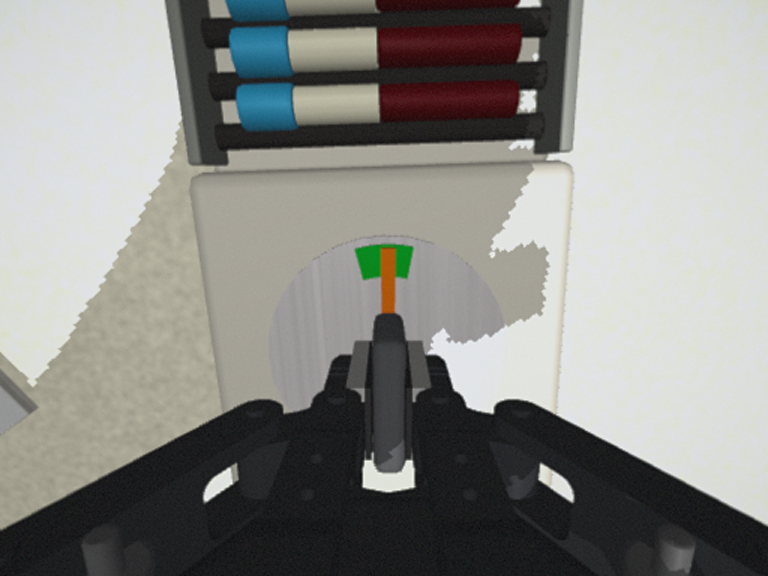

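Request:
arm_command(
  rows=[
    {"gripper":0,"dx":0,"dy":0,"dz":0,"wx":0,"wy":0,"wz":0},
    {"gripper":0,"dx":0,"dy":0,"dz":0,"wx":0,"wy":0,"wz":0},
    {"gripper":0,"dx":0,"dy":0,"dz":0,"wx":0,"wy":0,"wz":0},
    {"gripper":0,"dx":0,"dy":0,"dz":0,"wx":0,"wy":0,"wz":0},
    {"gripper":0,"dx":0,"dy":0,"dz":0,"wx":0,"wy":0,"wz":0},
    {"gripper":0,"dx":0,"dy":0,"dz":0,"wx":0,"wy":0,"wz":0},
    {"gripper":0,"dx":0,"dy":0,"dz":0,"wx":0,"wy":0,"wz":0},
  ],
)

```text
clock: 10.6
ee_pos: [0.5637, -0.2755, 0.2497]
tool_rot: [-1.56, 0.004, 2.501]
contact_force: [0.1, 0.5, -0.0]
opening: 0.0854
```

Request:
arm_command(
  rows=[
    {"gripper":0,"dx":0,"dy":0,"dz":0.1,"wx":0,"wy":0,"wz":0},
    {"gripper":0,"dx":0,"dy":0,"dz":0.2,"wx":0,"wy":0,"wz":0},
    {"gripper":0,"dx":0,"dy":0,"dz":0.3,"wx":0,"wy":0,"wz":0},
    {"gripper":0,"dx":0,"dy":0,"dz":0.3,"wx":0,"wy":0,"wz":0},
    {"gripper":0,"dx":0,"dy":0,"dz":0.3,"wx":0,"wy":0,"wz":0},
    {"gripper":0,"dx":0,"dy":0,"dz":0.3,"wx":0,"wy":0,"wz":0},
  ],
)

```text
clock: 11.2
ee_pos: [0.5636, -0.2752, 0.3689]
tool_rot: [-1.56, 0.003, 2.501]
contact_force: [0.6, 0.4, 0.5]
opening: 0.0854
```

```bash
python3 look.py pics/w6.png; python3 -c "
from h import *
im=cams.camera('top');cv2.imwrite('pics/t6.png',cv2.resize(im,(800,600)))
m=cams.camera_model('top')
for n,z in (('yellow_key_tip',.065),('rack',0)):
  d=landmark_of('top',n)
  if d: print(n,d[0],onz(m,d[0]['position'][0]*512,d[0]['position'][1]*384,z))
"
```

```text
11.2 [-0.2597  0.8474  1.085   1.6635 -0.8038  1.1418 -1.1689] [ 0.5636 -0.2752  0.3689] [-89.3798   0.1601 143.2839] [0.6444 0.3586 0.5319] 0.08541988345194966
0.9 258 193 [ 0.5608 -0.2771  0.092 ]
green [250.3366 147.5248] [246 142   9  13 101] orange [257.0168 154.4034] [255 143   5  24 119]
green dir -29.228684743801782 0.03793895413657354 orange dir -39.01640280286874 0.03188438459158032
rack {'position': [0.4973, 0.357], 'score': 0.65} [ 0.65402535 -0.00235489  0.        ]
```

View pics/w6.png

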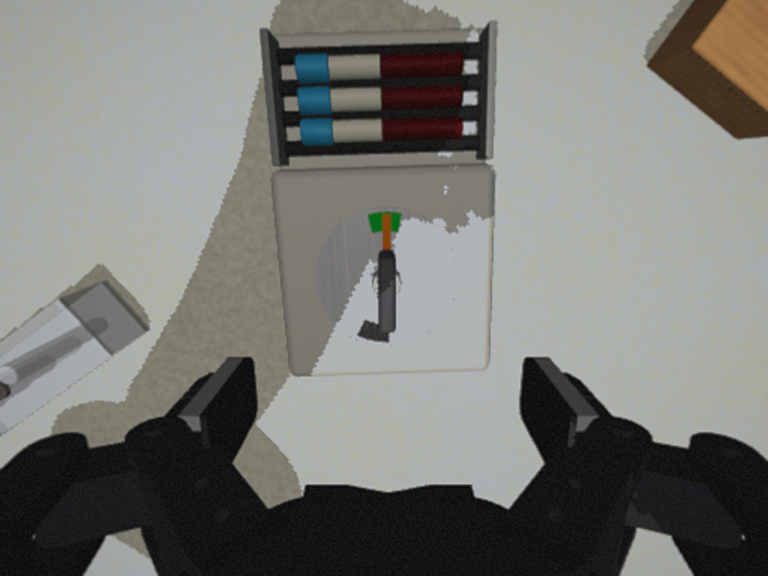

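View pics/t6.png

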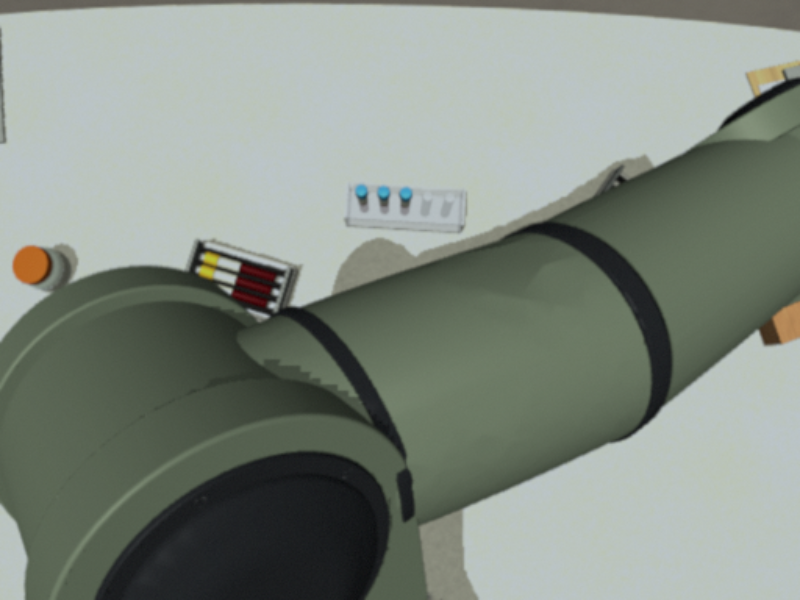

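```bash
python3 -c "
from h import *
im=cams.camera('scene');cv2.imwrite('pics/s6.png',cv2.resize(im,(800,600)))
m=cams.camera_model('scene')
for n,z in (('yellow_key_tip',.065),('rack',0)):
  d=landmark_of('scene',n)
  if d: print(n,d[0],onz(m,d[0]['position'][0]*512,d[0]['position'][1]*384,z))
"
```

```text
yellow_key_tip {'position': [0.5088, 0.3198], 'score': 0.51} [0.40668926 0.26247883 0.065     ]
rack {'position': [0.5736, 0.6273], 'score': 0.82} [ 0.65370391 -0.00532588  0.        ]
```

View pics/s6.png

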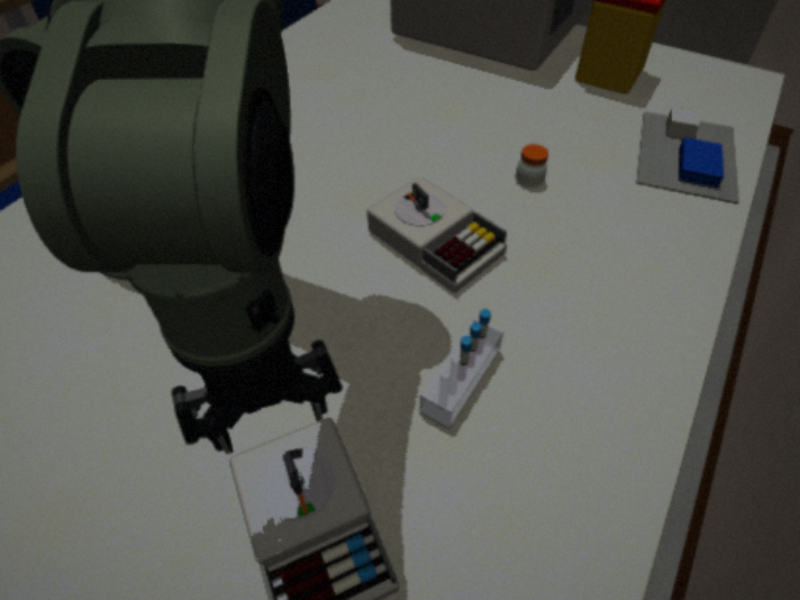

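The scene picture shows the blue mixer's orange pointer on the green mark at (305,508). The yellow key at (420,200) and the rack at (462,375) are where they started, and the gripper is clear and open.

```bash
python3 -c "
from h import *
print(manip.job_done())"
```

```text
the job is handed in; nothing more can be done
None
```

I wound the blue-tube mixer's key clockwise in two partial turns of about 75° and 78°. Between them I opened the gripper fully and lifted it off the key. The job was handed in at about 11 s, with the gripper open and clear.

- **Pointer:** After release, the wrist and scene pictures show the orange pointer on the green mark. It sits roughly 2° past the middle; the mark reaches about 14° either side.
- **Other things:** In the scene picture the yellow mixer's key and the rack look unchanged. The network's positions for them differ from the first readings by about 1 cm or less, which is about how much its two cameras disagreed at the start. The top camera's view of the yellow key was blocked by the arm at the end, so that check rests on the scene camera alone.
- **Forces:** The highest single component I read at the wrist was about 21 N, against a limit of 120 N.
- **Disagreement:** My estimates of the direction to the tubes differed. The mixer's box edges gave about -35°, the green mark alone -34° to -38°, and a line from the black mark to the green mark -41° to -42°. I aimed at about -37° and relied on the pictures of the pointer over the mark.

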